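# Snap the blue filter into the microscope light base

## Robot

A 7-joint arm with a two-finger parallel gripper is mounted at the origin on the work surface. World frame = base frame: x ahead of the robot, y to its left, z up, the work surface at z = 0. Lengths are in m, angles in rad, forces in N, time in s.
With the tool pointing down it reaches from about 0.425 to 0.825 m from the base axis. Payload 3.6 kg.
Tool frame: the origin (TCP) lies midway between the tips of the shut fingers; the grasp point (between the pads) lies ctrl.tcp_to_grasp behind it (ctrl.tcp_to_grasp is the distance from the TCP to the grasp point, in m); z points along the fingers, y is the direction in which the jaws open and shut (so a half turn about z gives the same grasp; the last joint's range is limited). The gripper opens to 93 mm and grips with 3 to 60 N. Pads are 15 mm wide; open, the fingers measure 128 mm over their backs; the gripper's body (75 mm by 188 mm) begins 65 mm behind the grasp point.
Start: joints at [-1.274, 0.615, -0.013, 1.423, 0.008, 1.103, -0.04], TCP at [0.206, 0.616, 0.219] pointing down, gripper open.
Joint ranges: [-3.12, 3.12], [-0.3, 2.06], [-1.34, 1.32], [0.26, 2.42], [-1.36, 4.5], [0.01, 1.98], [-2.84, 2.84]. Speed limits (rad/s): [2.79, 2.79, 3.14, 3.14, 3.14, 3.14, 3.14].

## Interface

Orientations are given as a unit quaternion [x, y, z, w].
In Python, from station import ctrl, viewer gives the robot as it stands.
- The arm moves only by the tool arm_command, never from a script. Its argument "increments" is text: rows parted by semicolons, each of 4 numbers parted by spaces: the shift along the tool's x, y, z in mm, then the turn about the tool's z in degrees. A call has 1 to 20 rows; each row is the pose to reach, as a shift and turn from the pose commanded when the call began, along the tool's axes at that moment; what a row does not reach only later rows make up. A row lasts 1/8 s, in which the tool goes at most 62.5 mm and 10.7 degrees, less where a joint would pass 70% of its speed; a pose out of reach is approached as far as the arm can. A call with a gripper value outside its range is refused whole. "fingers" is the gripper's target within -1 to 1 (shut at 1, half-way at 0, fully open at -1), set as the call begins (left out, the last holds). The fingers move at their own pace and stop on an object; "force" is the grip in N (left out, the last holds). Time passes only in rows, so rows that repeat a pose let the fingers close. It gives the time, the measured TCP pose, the force and the opening at its end, in the units of the state.
- ctrl.sense(): the state, without advancing time (a new reading comes with each control period).
- viewer.grab_frame(name): name is "scene" or "top" or "wrist"; returns (picture, depth): 384x512x3 uint8, red, green, blue; 384x512 float32, m along the optical axis (not along the pixel's ray), 0 where there is no reading.
- viewer.camera_model(name): a dict with "K" (3x3 intrinsics, pixels), "origin" and "attitude" of the camera in the world. Camera axes: x right, y down, z forward; pixel columns grow to the right and rows downward; lengths in m; the calibration is good to about 2 mm. A picture is of the moment at which its call begins: read the wrist's pose just before it. camera_model takes no time and is no camera call; for the wrist camera it gives the pose at the moment of the call.
- ctrl.close_job(): hands the job in, once; it reports no verdict.
The state is a dict: "time": time; "joints": joint angles; "qvel": joint speeds; "joint_torque": joint torques, N m; "tool_pos": TCP position; "tool_rot": TCP orientation; "wrist_force": force on the tool from outside, world axes, zero at the start; "ft_torque": the same for the moment, N m; "grip_width": opening from 0.0 (shut) to 1.0 (fully open).
Only numpy, scipy, OpenCV 4.12 (cv2) and the standard library are available. Lean on these libraries where they do the work, as an engineer would, in place of code of your own. Each camera call takes 0.05 s, during which the arm holds its last target. There are 200 camera calls.

## Task

Take the blue filter from the mat, leaving the green and amber ones where they stand, and push it straight down between the two spring clips of the light base until it clicks in under both of them. Stop pushing as soon as it has clicked, without forcing it further, and let go: it must stay clipped in, level, by itself.

Things in the scene. Friction and masses are not known exactly. Their poses are not given: they have to be found in the camera images.
- blue_center (a point): Blue filter: loose black round holder, blue glass on top, blue band below it; 56 mm tall, 80 g. Neck 40 mm across on a foot flange 60 mm across and 8 mm thick, its lower edge chamfered. The point is on its axis half-way up, 28 mm above the underside; z up. Yaw does not matter. Grip the neck in its upper half, so that the fingertips stay above the flange and the clips.
- green_center (a point): Green filter: the same holder with green glass and band. The filters stand in a row on a grey mat 3 mm thick, about 95 mm apart, in any order. The point is half-way up its axis, as for the blue one.
- amber_center (a point): Amber filter: the same holder with amber glass and band, on the same mat. The point is half-way up its axis, as for the blue one.
- lamp_socket (a point): Centre of the glowing 51 mm window (top face, 52 mm over the bench) in the fixed white light base, 170 x 150 x 40 mm; z up. Spring clips at its +x and -x: 50 mm apart, flared to 70 mm, 17 mm high. Push peaks near 8 N with the filter's centre 31 mm above this, then eases; the window gives (1 N/mm); clips snap over the flange at 24 mm and hold it there. Grip along y to clear the clips.
Things that resemble listed ones, but are neither listed nor needed, are in the scene too. What is shaped like the part that bears lamp_socket but purple or red is not meant.

How it is judged:
By the outcome, as a careful person would: the job done as asked, in the order asked, and still so for the second after the job is handed in, with the robot touching nothing.
It also fails if it takes over 48 s, if anything falls off the work surface, if the arm or the gripper's body presses on something with over 40 N, if the wrist force passes 120 N, or if a joint passes its speed limit or range.

## Working session

There is one attempt and no reset: what is moved stays moved. The work goes in short steps, Python scripts to look and compute and a tool call to move; the robot and the scene stay as the last step left them, time stands still between calls to the robot, and variables do not carry over. Pictures are saved under pics/ and viewed, about 8 in all and at most 12, crops included, and the job is handed in when it is done.

Besides the shell and the picture viewer there is one more tool, called after "Request:" as a command line: name --argument value ..., lists and objects as JSON in quotes. arm_command: Moves the arm, as the interface text tells. Its arguments: {"type":"object","properties":{"increments":{"type":"string"},"fingers":{"type":"number"},"force":{"type":"number"}},"required":["increments"]}

```bash
mkdir -p pics; ls; python3 - <<'E'
from station import ctrl, viewer
import cv2,numpy as np
s=ctrl.sense();print(s, ctrl.tcp_to_grasp)
for n in("scene","top"):
    p,d=viewer.grab_frame(n);cv2.imwrite(f"pics/{n}0.png",p[...,::-1]);np.savez(f"pics/{n}0.npz",p=p,d=d)
    print(n,viewer.camera_model(n))
E
```

```text
pics
{'time': 0.0, 'joints': array([-1.27451092,  0.6158964 , -0.01261191,  1.42489241,  0.00813043,
        1.10339707, -0.0404128 ]), 'qvel': array([ 0.00056627,  0.00182767, -0.00070317,  0.00055542, -0.00218694,
        0.00058487, -0.00152344]), 'joint_torque': array([-4.12459431e-04, -4.58925498e+01,  2.08677761e-01, -1.65748447e+01,
       -6.11017342e-02,  2.04736646e-02,  2.42917977e-04]), 'tool_pos': array([0.20593707, 0.61567967, 0.21749816]), 'tool_rot': array([ 1.60661368e-01,  9.87008768e-01, -1.25962961e-03, -1.71541540e-04]), 'wrist_force': array([-1.1365973 , -0.20483301,  0.82512724]), 'ft_torque': array([-0.04379921,  0.00303385,  0.04064507]), 'grip_width': 1.0022743634152382} 0.0188
scene {'K': array([[484.14473695,   0.        , 248.96351501],
       [  0.        , 484.14473695, 191.32493895],
       [  0.        ,   0.        ,   1.        ]]), 'origin': array([1.25233265, 0.44679308, 1.10969417]), 'attitude': array([ 0.49988212,  0.79998862, -0.28213886, -0.17473906])}
top {'K': array([[422.60080736,   0.        , 254.40790767],
       [  0.        , 422.60080736, 188.94765158],
       [  0.        ,   0.        ,   1.        ]]), 'origin': array([0.36499104, 0.07880026, 1.12540723]), 'attitude': array([-0.69882612,  0.71135274, -0.05177642,  0.05420825])}
```

View pics/scene0.png

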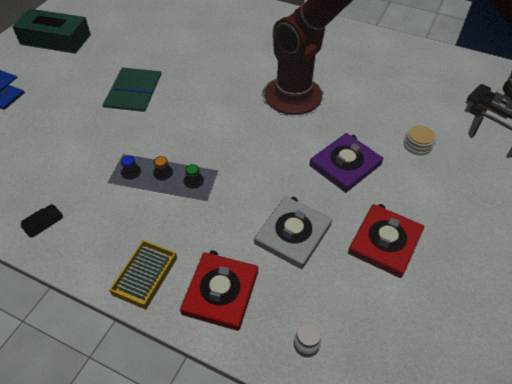

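View pics/top0.png

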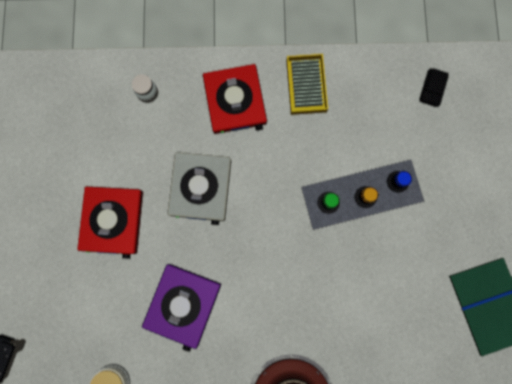

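Scene: the filters stand on the mat, blue at (128,160), amber at (162,161) and green at (192,170). In the top view they are at blue (402,178), amber (370,195) and green (331,201). The white base is at scene (294,226) and top (199,185). 

Possible mix-ups:
- **Blue filter:** the blue sheet at scene (5,90) and the blue line on the green box at top (490,300). I choose the filter on the mat at top (402,178).
- **White base:** the red bases at top (235,97) and (108,219) and the purple one at (181,306). I choose the white/grey base.

```bash
cat >h.py <<'E'
import cv2,numpy as np
from scipy.spatial.transform import Rotation as R
def ray(m,uv,z):
    uv=np.atleast_2d(uv).astype(float)
    d=np.c_[uv,np.ones(len(uv))]@np.linalg.inv(m["K"]).T@R.from_quat(m["attitude"]).as_matrix().T
    o=m["origin"];return o+d*((z-o[2])/d[:,2])[:,None]
def blob(mask,lo=10):
    n,l,s,c=cv2.connectedComponentsWithStats(mask.astype(np.uint8))
    return [(c[i].round(1).tolist(),int(s[i,4]),s[i,:4].tolist()) for i in range(1,n) if s[i,4]>=lo]
E
python3 - <<'E'
from h import *
from station import viewer
for n,zs in(("top",.059),("scene",.059)):
    f=np.load(f"pics/{n}0.npz");p=f["p"];m=viewer.camera_model(n)
    h=cv2.cvtColor(p,cv2.COLOR_RGB2HSV);H,S,V=h[...,0].astype(int),h[...,1],h[...,2]
    for c,a,b in(("blue",110,130),("green",50,75),("amber",10,22)):
        for x in blob((H>a)&(H<b)&(S>150)&(V>110)):
            print(n,c,x,ray(m,x[0],zs).round(4))
    for x in blob((V>190)&(S<70),30): print(n,"win",x,ray(m,x[0],.052).round(4))
a=cv2.imread("pics/top0.png")
A=cv2.resize(a[145:230,155:245],None,fx=4.4,fy=4.4,interpolation=cv2.INTER_CUBIC)
B=cv2.resize(a[145:230,345:435],None,fx=4.4,fy=4.4,interpolation=cv2.INTER_CUBIC)
cv2.imwrite("pics/crop1.png",np.hstack([A,B]))
E
```

```text
top blue ([404.1, 178.0], 150, [398, 172, 14, 13]) [[ 0.5476 -0.3022  0.059 ]]
top green ([331.4, 199.6], 123, [326, 194, 12, 12]) [[ 0.4953 -0.114   0.059 ]]
top amber ([370.2, 194.0], 148, [364, 188, 14, 13]) [[ 0.5079 -0.2133  0.059 ]]
scene blue ([127.1, 159.9], 72, [122, 156, 11, 9]) [[ 0.5457 -0.3002  0.059 ]]
scene amber ([160.2, 160.5], 73, [155, 157, 11, 8]) [[ 0.5052 -0.2113  0.059 ]]
```

View pics/crop1.png

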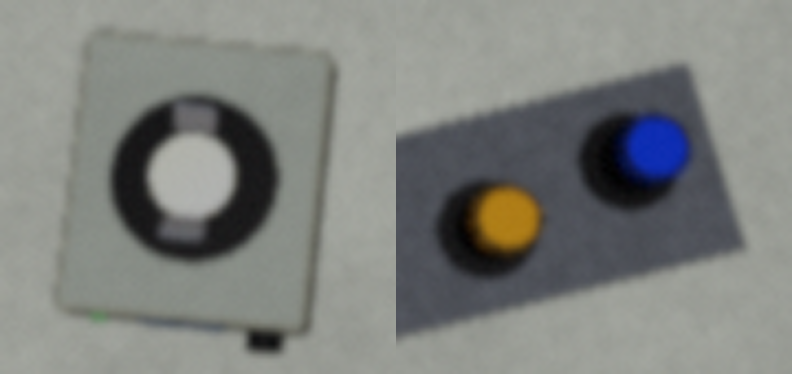

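Left crop: the white base has its window at (190,177) and clips at (195,117) and (180,230). Right crop: blue filter at (655,148), amber at (505,218). Blue's identity is confirmed.

```bash
cat >>h.py <<'E'
def delta(s,xy,z,yaw=None):
    "tool-frame shift (mm) and turn (deg) to TCP xy,z with jaw axis (tool y) at world azimuth yaw deg (mod 180)"
    M=R.from_quat(s["tool_rot"]).as_matrix()
    d=M.T@(np.r_[xy,z]-s["tool_pos"])*1000
    t=0
    if yaw is not None:
        cur=np.degrees(np.arctan2(M[1,1],M[0,1])); t=-((yaw-cur+90)%180-90)
    return d.round(1),round(t,1)
E
python3 - <<'E'
from h import *
from station import viewer,ctrl
m=viewer.camera_model("top")
c=lambda u,v:(155+u/4.4,145+v/4.4)
w=ray(m,c(190,177),.052)[0];print("win",w)
e=ray(m,[c(333,60),c(305,330),c(90,35),c(58,305)],.04)
for a,b in((1,0),(3,2),(0,2),(1,3)): v=e[a]-e[b];print(np.degrees(np.arctan2(v[1],v[0])))
k=ray(m,[c(195,117),c(180,230)],.065);v=k[0]-k[1];print("clip az",np.degrees(np.arctan2(v[1],v[0])))
b=np.array([.5467,-.3012]);r=b-[.4953,-.114];print("row az",np.degrees(np.arctan2(r[1],r[0])))
s=ctrl.sense();print(delta(s,w[:2]-[0.03,0],.25,90),delta(s,b,.2))
q=R.from_quat(s["tool_rot"]).as_matrix();mw=viewer.camera_model("wrist")
print(q.T@(mw["origin"]-s["tool_pos"]),(q.T@R.from_quat(mw["attitude"]).as_matrix()).round(3),mw["K"])
E
```

```text
win [0.53958279 0.22561408 0.052     ]
173.685145472013
173.98193489916747
-97.05599616721146
-96.79085023139275
clip az -7.333671888811597
row az -74.64651509641841
(array([-411.7, -273.8,  -31.7]), np.float64(-18.5)) (array([-614. , -761.5,   19.4]), 0)
[ 0.06939369  0.00066243 -0.16569528] [[-0.001 -0.968 -0.251]
 [ 1.    -0.    -0.   ]
 [ 0.    -0.251  0.968]] [[283.18401942   0.         255.7707462 ]
 [  0.         283.18401942 189.72773595]
 [  0.           0.           1.        ]]
```

Request:
arm_command --increments "-50 -30 -10 -4; -100 -60 -20 -8; -150 -90 -33 -12; -200 -120 -33 -12; -250 -150 -33 -12; -300 -180 -33 -12; -350 -210 -33 -12; -400 -240 -33 -12; -430 -258 -33 -12; -440 -264 -33 -12; -440 -264 -33 -12; -440 -264 -33 -12" --fingers -1

```text
time: 1.6
tool_pos: [0.5382, 0.229, 0.2515]
tool_rot: [0.055, 0.999, 0.001, -0.001]
wrist_force: [0.6, 0.7, -0.2]
grip_width: 1.001
```

```bash
python3 - <<'E'
from h import *
from station import viewer,ctrl
s=ctrl.sense();m=viewer.camera_model("wrist")
p,d=viewer.grab_frame("wrist");cv2.imwrite("pics/w1.png",p[...,::-1]);np.savez("pics/w1.npz",p=p,d=d,m=m,s=s)
h=cv2.cvtColor(p,cv2.COLOR_RGB2HSV);print(s["time"],s["tool_pos"],s["joints"].round(2),s["wrist_force"])
for x in blob((h[...,2]>190)&(h[...,1]<70),100): print(x,ray(m,x[0],.052).round(4))
E
```

```text
1.6 [0.53817634 0.22896341 0.25152894] [-0.43  0.48 -0.01  1.57  0.    1.09  1.02] [ 0.56654323  0.65055134 -0.18107779]
```

View pics/w1.png

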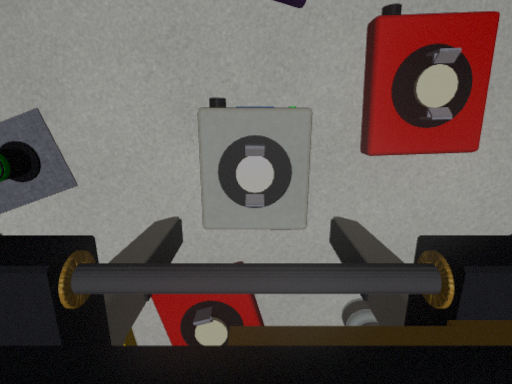

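The wrist view shows the grey-white base squarely aligned, with its window at (255,173) and clips at (255,150) and (255,200). I'll measure it.

```bash
python3 - <<'E'
from h import *
f=np.load("pics/w1.npz",allow_pickle=True);p=f["p"];m=f["m"].item();s=f["s"].item();d=f["d"]
g=p.astype(int);print(g[173,255],g[173,230],g[150,255],g[130,220], d[173,255],d[130,220])
sub=np.zeros(g.shape[:2],bool);sub[128:220,210:300]=1
win=(g[...,0]>170)&(g[...,2]<g[...,0]-8)&sub
for x in blob(win,50): print("win",x,ray(m,x[0],.052).round(4))
ringm=(g.max(2)<60)&sub
c=max(cv2.findContours(ringm.astype(np.uint8),cv2.RETR_EXTERNAL,cv2.CHAIN_APPROX_NONE)[0],key=cv2.contourArea)
e=cv2.fitEllipse(c);print("ring",e,ray(m,e[0],.046).round(4))
wt=((g.min(2)>100)).astype(np.uint8);wt[:100]=0;wt[235:]=0;wt[:,:190]=0;wt[:,320:]=0
c=max(cv2.findContours(wt,cv2.RETR_EXTERNAL,cv2.CHAIN_APPROX_SIMPLE)[0],key=cv2.contourArea)
print("box",cv2.minAreaRect(c))
print(delta(s,[.5467,-.3012],.2,15.4))
E
```

```text
[161 160 158] [47 45 48] [99 97 98] [130 134 130] 0.3732546 0.37053296
ring ((254.4796905517578, 170.3817138671875), (62.890663146972656, 68.75215148925781), 91.06441497802734) [[0.5381 0.228  0.046 ]]
box ((254.5, 167.0), (134.0, 129.0), 90.0)
(array([ -66.5, -526.1,   50.8]), np.float64(68.3))
```

```bash
python3 - <<'E'
from h import *
f=np.load("pics/w1.npz",allow_pickle=True);p=f["p"];m=f["m"].item();d=f["d"]
g=p.astype(int).min(2)
a=g[150:197,230:280]>135
c=max(cv2.findContours(a.astype(np.uint8),cv2.RETR_EXTERNAL,cv2.CHAIN_APPROX_NONE)[0],key=cv2.contourArea)
(x,y),r=cv2.minEnclosingCircle(c);x+=230;y+=150;print(x,y,r,ray(m,(x,y),.052)[0].round(4), cv2.boundingRect(c))
# row profiles through clips, base edges
print(g[100:235,255]); print("cols",g[185,195:318])
Rm=R.from_quat(m["attitude"]).as_matrix()
def P(u,v): return (m["origin"]+Rm@(np.linalg.inv(m["K"])@[u,v,1])*d[v,u]).round(4)
for u,v in((255,173),(255,150),(255,200),(220,130),(290,210)): print(P(u,v))
E
```

```text
254.22921180725098 173.1268653869629 18.636228561401367 [0.5406 0.2275 0.052 ] (6, 6, 37, 36)
[139 138 138 142 141 139 103  73  99 113 121 126 130 130 127 130 130 130
 129 127 129 130 129 129 127 133 131 130 127 129 130 131 127 128 127  76
  47  52  48  49  54  50  47  52  57  78 105 112 106  99  97  98  97  97
  96  99 149 159 160 161 159 161 158 161 160 161 160 159 158 157 158 158
 158 158 155 158 156 155 154 157 156 154 153 154 154 155 153 155 152 151
 151 150 112  68  97 108 110 109 108 105 110 106 106 101  99 110  84  55
 116 126 126 129 130 130 130 133 133 132 133 132 130 132 129 133 132 132
 132 126 115 129 137 140 141 143 143]
cols [151 149 141 143 140 139 114 113 122 129 131 130 128 127 129 130 128 130
 130 130 128 127 127 127 125  96  61  51  44  46  45  44  46  42  43  45
  46  46  44  46  45  47  47  49  66 138 154 154 152 153 154 152 155 154
 152 154 154 152 152 154 155 154 153 154 153 153 153 153 152 152 156 152
 151 153 121  75  51  45  47  46  46  47  45  46  46  47  47  45  48  47
  48  47  47  57 112 125 128 127 127 125 126 126 132 128 130 130 127 131
 126 129 124 117 117 105 132 141 141 140 142 144 144 145 140]
[0.5409 0.2284 0.0504]
[0.5092 0.232  0.0653]
[0.5737 0.2248 0.0642]
[0.4812 0.189  0.039 ]
[0.601  0.2712 0.0391]
```

Request:
arm_command --increments "-6 -50 0 7; -13 -105 0 15; -20 -160 0 23; -28 -220 0 31; -36 -280 0 39; -43 -340 10 47; -51 -400 25 55; -58 -460 40 62; -64 -505 50 68; -66 -526 50 68; -66 -526 50 68; -66 -526 50 68"

```text
time: 3.15
tool_pos: [0.5472, -0.3004, 0.2022]
tool_rot: [0.603, 0.797, 0.001, -0.0]
wrist_force: [-0.1, 0.6, 0.2]
grip_width: 1.003
```

```bash
python3 - <<'E'
from h import *
from station import viewer,ctrl
s=ctrl.sense();m=viewer.camera_model("wrist")
p,d=viewer.grab_frame("wrist");cv2.imwrite("pics/w2.png",p[...,::-1]);np.savez("pics/w2.npz",p=p,d=d,m=m,s=s)
h=cv2.cvtColor(p,cv2.COLOR_RGB2HSV).astype(int);print(s["time"],s["tool_pos"],s["joints"].round(2))
Rm=R.from_quat(m["attitude"]).as_matrix()
for n,a,b in(("blue",110,130),("green",50,75),("amber",10,22)):
  for x in blob((h[...,0]>a)&(h[...,0]<b)&(h[...,1]>150)&(h[...,2]>110),60):
    u,v=map(int,x[0]);q=m["origin"]+Rm@(np.linalg.inv(m["K"])@[u,v,1])*d[v,u]
    print(n,x,ray(m,x[0],.059).round(4),q.round(4))
E
```

```text
3.15 [ 0.5471717  -0.3004242   0.20221023] [ 0.27  0.61  0.34  1.53 -0.23  1.04  0.94]
blue ([255.6, 180.4], 721, [241, 166, 30, 30]) [[ 0.5472 -0.2995  0.059 ]] [ 0.5465 -0.2994  0.0584]
amber ([450.3, 294.9], 62, [447, 286, 7, 20]) [[ 0.8207 -0.3745  0.059 ]] [ 0.5851 -0.2608  0.3077]
```

View pics/w2.png

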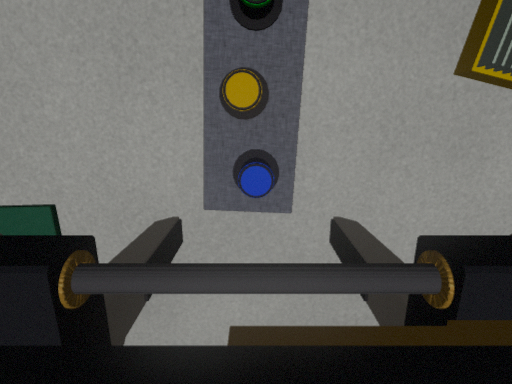

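The blue filter is at (255,180), centred between the fingers, with amber at (242,90) and clear of them. I'll descend and grip.

Request:
arm_command --increments "1 0 40 0; 1 0 85 0; 1 0 125 0; 1 0 150 0; 1 0 165 0; 1 0 174 0; 1 0 174 0; 1 0 174 0"

```text
time: 4.2
tool_pos: [0.5462, -0.303, 0.0287]
tool_rot: [0.605, 0.796, 0.0, 0.001]
wrist_force: [-0.3, 0.4, 0.2]
grip_width: 1.001
```

Request:
arm_command --increments "0 0 0 0; 0 0 0 0; 0 0 0 0; 0 0 0 0; 0 0 0 0; 0 0 0 0; 0 0 0 0; 0 0 0 0" --fingers 1 --force 35

```text
time: 5.2
tool_pos: [0.5457, -0.3026, 0.0277]
tool_rot: [0.605, 0.796, 0.0, 0.0]
wrist_force: [0.7, -1.4, 0.5]
grip_width: 0.423
```

Request:
arm_command --increments "0 0 -15 0; 0 0 -45 0; 0 0 -90 0; 0 0 -140 0; 0 0 -165 0; 0 0 -165 0; 0 0 -165 0"

```text
time: 6.08
tool_pos: [0.5446, -0.302, 0.1916]
tool_rot: [0.605, 0.796, -0.0, -0.001]
wrist_force: [0.2, 0.4, -2.3]
grip_width: 0.425
```

```bash
python3 - <<'E'
from h import *
from station import viewer,ctrl
s=ctrl.sense();m=viewer.camera_model("wrist")
p,d=viewer.grab_frame("wrist");cv2.imwrite("pics/w3.png",p[...,::-1]);np.savez("pics/w3.npz",p=p,d=d,m=m,s=s)
print(s["time"],s["tool_pos"],s["joints"].round(2),s["wrist_force"],s["grip_width"])
h=cv2.cvtColor(p,cv2.COLOR_RGB2HSV).astype(int)
M=R.from_quat(s["tool_rot"]).as_matrix();Rm=R.from_quat(m["attitude"]).as_matrix()
for x in blob((h[...,0]>110)&(h[...,0]<130)&(h[...,1]>150)&(h[...,2]>60),60):
    u,v=map(int,x[0]);q=m["origin"]+Rm@(np.linalg.inv(m["K"])@[u,v,1])*d[v,u]
    print(x,q.round(4),"in tool",(M.T@(q-s["tool_pos"])*1000).round(1))
print(delta(s,[.541,.2282],.25,83.6))
E
```

```text
6.075 [ 0.54460756 -0.30198314  0.19155832] [ 0.27  0.62  0.34  1.55 -0.23  1.02  0.95] [ 0.15885376  0.44433732 -2.29159802] 0.4252044925898061
([255.8, 218.8], 528, [218, 208, 77, 38]) [ 0.5391 -0.2826  0.2225] in tool [ 20.2  -0.2 -30.9]
([255.8, 243.9], 2498, [223, 220, 67, 44]) [ 0.5426 -0.2954  0.2235] in tool [  6.9  -0.2 -31.9]
(array([512. , 138.1, -57.7]), np.float64(-68.1))
```

View pics/w3.png

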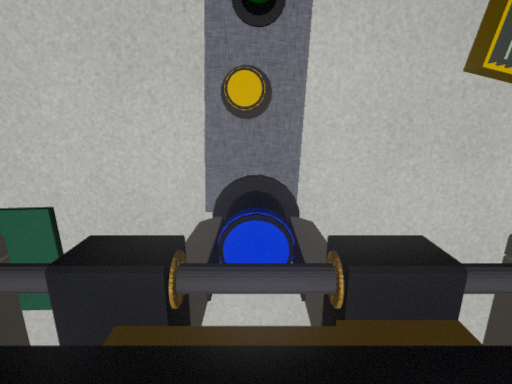

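The blue filter is held between the fingers, its glass centred near (256,246), and the others are undisturbed. I'll work out its offset along tool x from the rim and flange edges.

```bash
python3 - <<'E'
from h import *
f=np.load("pics/w3.npz",allow_pickle=True);p=f["p"].astype(int);m=f["m"].item();s=f["s"].item();d=f["d"]
print([(r,*p[r,256],round(float(d[r,256]),3)) for r in range(168,222,2)])
M=R.from_quat(s["tool_rot"]).as_matrix()
for u,v,h,rad in((256,210,56,20),(256,176,8,30)):
    z=s["tool_pos"][2]+.0315-.056+h/1000
    q=M.T@(ray(m,(u,v),z)[0]-s["tool_pos"])*1000;print(v,q.round(1),q[0]-rad)
b=(p[...,2]>120)&(p[...,2]>p[...,0]+60)
for r in range(214,262,4):
    c=np.where(b[r])[0];print(r,c.min(),c.max(),end=" | ")
E
```

```text
[(168, np.int64(101), np.int64(103), np.int64(112), 0.359), (170, np.int64(102), np.int64(105), np.int64(112), 0.36), (172, np.int64(108), np.int64(110), np.int64(119), 0.36), (174, np.int64(98), np.int64(102), np.int64(110), 0.362), (176, np.int64(39), np.int64(38), np.int64(42), 0.186), (178, np.int64(49), np.int64(46), np.int64(51), 0.187), (180, np.int64(44), np.int64(46), np.int64(50), 0.187), (182, np.int64(48), np.int64(47), np.int64(51), 0.188), (184, np.int64(46), np.int64(44), np.int64(50), 0.189), (186, np.int64(45), np.int64(42), np.int64(50), 0.188), (188, np.int64(45), np.int64(45), np.int64(51), 0.189), (190, np.int64(40), np.int64(40), np.int64(44), 0.188), (192, np.int64(24), np.int64(24), np.int64(33), 0.184), (194, np.int64(28), np.int64(29), np.int64(38), 0.179), (196, np.int64(22), np.int64(24), np.int64(33), 0.175), (198, np.int64(15), np.int64(25), np.int64(31), 0.17), (200, np.int64(25), np.int64(24), np.int64(35), 0.168), (202, np.int64(18), np.int64(22), np.int64(33), 0.162), (204, np.int64(21), np.int64(21), np.int64(35), 0.158), (206, np.int64(23), np.int64(26), np.int64(38), 0.155), (208, np.int64(25), np.int64(30), np.int64(78), 0.151), (210, np.int64(20), np.int64(27), np.int64(84), 0.147), (212, np.int64(24), np.int64(49), np.int64(157), 0.145), (214, np.int64(27), np.int64(29), np.int64(56), 0.144), (216, np.int64(38), np.int64(39), np.int64(53), 0.143), (218, np.int64(37), np.int64(38), np.int64(54), 0.142), (220, np.int64(17), np.int64(45), np.int64(153), 0.143)]
210 [ 24.6   0.3 -31.5] 4.627483570880109
176 [31.9  0.3 16.6] 1.9429885490454062
214 241 269 | 218 234 278 | 222 228 282 | 226 225 286 | 230 222 289 | 234 220 291 | 238 219 293 | 242 218 293 | 246 223 288 | 250 223 288 | 254 223 288 | 258 219 292 |
```

Request:
arm_command --increments "30 8 -20 -5; 75 20 -40 -12; 130 36 -58 -19; 187 51 -58 -27; 245 67 -58 -35; 303 83 -58 -43; 361 99 -58 -51; 415 114 -58 -58; 460 126 -58 -64; 492 135 -58 -68; 506 139 -58 -68; 511 140 -58 -68; 511 140 -58 -68; 511 140 -58 -68; 511 140 -58 -68"

```text
time: 8.0
tool_pos: [0.5441, 0.226, 0.2508]
tool_rot: [0.058, 0.998, -0.0, 0.0]
wrist_force: [0.4, 0.5, -1.6]
grip_width: 0.425
```

```bash
cat > look.py <<'E'
from h import *
from station import viewer,ctrl
import sys
k=sys.argv[1]
s=ctrl.sense();m=viewer.camera_model("wrist")
p,d=viewer.grab_frame("wrist");np.savez(f"pics/{k}.npz",p=p,d=d,m=m,s=s)
A=[]
for _ in range(4):
    viewer.grab_frame("wrist");A.append(ctrl.sense()["tool_pos"])
print(s["time"],s["tool_pos"],"avg",np.mean(A,0),s["tool_rot"].round(4),s["wrist_force"],s["grip_width"])
print(delta(s|{"tool_pos":np.mean(A,0)},[.543,.228],s["tool_pos"][2],83.6))
cv2.imwrite(f"pics/{k}.png",p[...,::-1])
E
python3 look.py w4
```

```text
8.0 [0.5440945  0.22596901 0.25077924] avg [0.54390593 0.22677605 0.25074353] [ 5.760e-02  9.983e-01 -2.000e-04  1.000e-04] [ 0.36157056  0.48626051 -1.55165273] 0.4250572583298198
(array([ 1. ,  1.1, -0. ]), np.float64(-0.2))
```

View pics/w4.png

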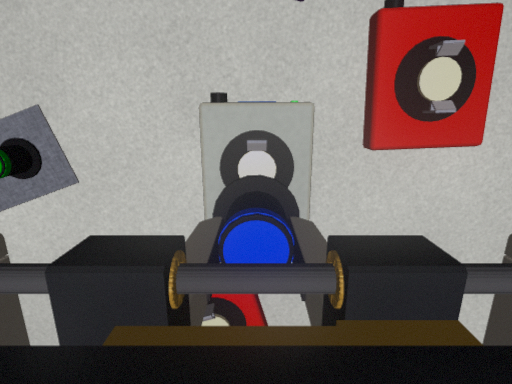

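Request:
arm_command --increments "1 1 30 0; 1 1 70 0; 1 1 110 0; 1 1 135 0; 1 1 145 0; 1 1 149 0; 1 1 149 0; 1 1 149 0"

```text
time: 9.25
tool_pos: [0.5437, 0.2286, 0.1027]
tool_rot: [0.057, 0.998, 0.001, 0.001]
wrist_force: [0.7, 0.1, -0.7]
grip_width: 0.42
```

```bash
python3 look.py w5
```

```text
9.25 [0.54366126 0.228616   0.10274093] avg [0.54324871 0.22843086 0.10225343] [5.660e-02 9.984e-01 5.000e-04 1.000e-03] [ 0.67641718  0.10375222 -0.71525123] 0.4204839084478187
(array([ 0.2, -0.5, -0.5]), np.float64(-0.1))
```

View pics/w5.png

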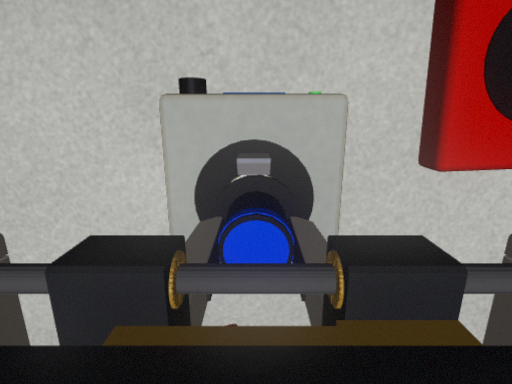

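The filter is centred over the base: clip at (254,160), filter axis at column 256, base edges at columns 165 and 345. I'll lower it in small steps and watch the force.

Request:
arm_command --increments "0 0 3 0; 0 0 6 0; 0 0 9 0; 0 0 12 0; 0 0 12 0; 0 0 12 0"

```text
time: 10.25
tool_pos: [0.543, 0.2283, 0.0896]
tool_rot: [0.057, 0.998, -0.0, 0.0]
wrist_force: [-0.2, -0.6, -1.5]
grip_width: 0.424
```

Request:
arm_command --increments "0 0 1 0; 0 0 2 0; 0 0 3 0; 0 0 3 0; 0 0 3 0"

```text
time: 10.88
tool_pos: [0.543, 0.2283, 0.0866]
tool_rot: [0.057, 0.998, -0.0, 0.0]
wrist_force: [1.3, -0.4, -0.9]
grip_width: 0.426
```

Request:
arm_command --increments "0 0 1 0; 0 0 2 0; 0 0 3 0; 0 0 3 0; 0 0 3 0"

```text
time: 11.5
tool_pos: [0.5434, 0.2285, 0.0841]
tool_rot: [0.057, 0.998, 0.0, 0.001]
wrist_force: [-0.3, -0.1, 2.9]
grip_width: 0.426
```

Request:
arm_command --increments "0 0 0.5 0; 0 0 1 0; 0 0 1.5 0; 0 0 1.5 0; 0 0 1.5 0"

```text
time: 12.12
tool_pos: [0.5434, 0.2286, 0.0826]
tool_rot: [0.057, 0.998, 0.0, 0.001]
wrist_force: [0.1, 0.8, 5.4]
grip_width: 0.425
```

Request:
arm_command --increments "0 0 0.5 0; 0 0 1 0; 0 0 1.5 0; 0 0 1.5 0; 0 0 1.5 0"

```text
time: 12.75
tool_pos: [0.5436, 0.2286, 0.0814]
tool_rot: [0.057, 0.998, 0.0, 0.001]
wrist_force: [-0.0, -0.1, 6.3]
grip_width: 0.424
```

Request:
arm_command --increments "0 0 0.5 0; 0 0 1 0; 0 0 1.5 0; 0 0 1.5 0; 0 0 1.5 0"

```text
time: 13.38
tool_pos: [0.5438, 0.2288, 0.0802]
tool_rot: [0.057, 0.998, 0.001, 0.001]
wrist_force: [-0.4, 0.3, 7.4]
grip_width: 0.424
```

Request:
arm_command --increments "0 0 0.5 0; 0 0 1 0; 0 0 1.5 0; 0 0 1.5 0; 0 0 1.5 0"

```text
time: 14.0
tool_pos: [0.5428, 0.2285, 0.0771]
tool_rot: [0.057, 0.998, 0.0, -0.0]
wrist_force: [1.8, 0.6, 0.3]
grip_width: 0.423
```

Request:
arm_command --increments "0 0 0.5 0; 0 0 1 0; 0 0 1.5 0; 0 0 1.5 0; 0 0 1.5 0"

```text
time: 14.62
tool_pos: [0.5428, 0.2281, 0.076]
tool_rot: [0.057, 0.998, -0.0, -0.0]
wrist_force: [0.7, 0.5, -1.0]
grip_width: 0.425
```

The peak has passed, at a TCP height of about 80 mm, so the click is expected near 73 mm.

Request:
arm_command --increments "0 0 0.5 0; 0 0 1 0; 0 0 1 0; 0 0 1 0"

```text
time: 15.12
tool_pos: [0.5429, 0.2281, 0.0752]
tool_rot: [0.057, 0.998, -0.0, -0.0]
wrist_force: [0.5, -0.8, 1.2]
grip_width: 0.426
```

Request:
arm_command --increments "0 0 0.5 0; 0 0 1 0; 0 0 1 0; 0 0 1 0"

```text
time: 15.62
tool_pos: [0.5429, 0.2281, 0.0741]
tool_rot: [0.057, 0.998, -0.0, -0.0]
wrist_force: [-0.6, -0.5, 2.1]
grip_width: 0.426
```

Request:
arm_command --increments "0 0 0.3 0; 0 0 0.5 0; 0 0 0.5 0; 0 0 0.5 0"

```text
time: 16.12
tool_pos: [0.5429, 0.2282, 0.0736]
tool_rot: [0.057, 0.998, -0.0, -0.0]
wrist_force: [0.1, -0.8, 3.2]
grip_width: 0.427
```

Request:
arm_command --increments "0 0 0.5 0; 0 0 0.5 0; 0 0 0.5 0"

```text
time: 16.5
tool_pos: [0.5428, 0.2282, 0.0727]
tool_rot: [0.057, 0.998, -0.0, -0.0]
wrist_force: [1.6, -0.1, -0.6]
grip_width: 0.424
```

Request:
arm_command --increments "0 0 0.5 0; 0 0 0.5 0; 0 0 0.5 0"

```text
time: 16.88
tool_pos: [0.5429, 0.2281, 0.0726]
tool_rot: [0.057, 0.998, -0.0, -0.0]
wrist_force: [-0.0, -1.0, -0.1]
grip_width: 0.424
```

The force dropped from 3.2 N to about -0.5 N at TCP 72.7 mm, which is the click. I'll check with a very gentle tug before releasing.

Request:
arm_command --increments "0 0 -0.5 0; 0 0 -1 0; 0 0 -1.3 0; 0 0 -1.3 0"

```text
time: 17.38
tool_pos: [0.5428, 0.2282, 0.0728]
tool_rot: [0.057, 0.998, -0.0, -0.0]
wrist_force: [3.1, 0.1, -11.9]
grip_width: 0.423
```

```bash
python3 look.py w6
```

```text
17.375 [0.54277015 0.22815979 0.07282037] avg [0.54270171 0.22815719 0.07285544] [ 5.670e-02  9.984e-01 -2.000e-04 -3.000e-04] [  3.05156292   0.13988494 -11.94775774] 0.42326387441599617
(array([-0.3, -0.1,  0. ]), np.float64(-0.1))
```

The clips hold against a 12 N tug. I'll go back to neutral, open and retreat.

Request:
arm_command --increments "0 0 0.6 0; 0 0 1 0; 0 0 1 0"

```text
time: 18.0
tool_pos: [0.5427, 0.2282, 0.0729]
tool_rot: [0.057, 0.998, -0.0, -0.0]
wrist_force: [2.9, 0.4, -15.5]
grip_width: 0.426
```

Request:
arm_command --increments "0 0 0 0; 0 0 0 0; 0 0 0 0; 0 0 0 0; 0 0 0 0; 0 0 0 0; 0 0 0 0; 0 0 0 0" --fingers -1

```text
time: 19.0
tool_pos: [0.5429, 0.2283, 0.0729]
tool_rot: [0.057, 0.998, -0.0, -0.0]
wrist_force: [-0.6, 0.2, 0.4]
grip_width: 1.0
```

Request:
arm_command --increments "0 0 -10 0; 0 0 -30 0; 0 0 -70 0; 0 0 -110 0; 0 0 -130 0; 0 0 -130 0; 0 0 -130 0"

```text
time: 19.88
tool_pos: [0.5422, 0.228, 0.2022]
tool_rot: [0.057, 0.998, -0.0, -0.001]
wrist_force: [-0.5, -0.3, -0.2]
grip_width: 1.0
```

```bash
python3 look.py w7; python3 - <<'E'
from h import *
f=np.load("pics/w7.npz",allow_pickle=True);p=f["p"];m=f["m"].item();d=f["d"]
h=cv2.cvtColor(p,cv2.COLOR_RGB2HSV).astype(int);Rm=R.from_quat(m["attitude"]).as_matrix()
mk=(h[...,0]>110)&(h[...,0]<130)&(h[...,1]>150)&(h[...,2]>110)
print(blob(mk,60))
mk=cv2.erode(mk.astype(np.uint8),np.ones((5,5)))>0
v,u=np.where(mk);P=m["origin"]+(np.c_[u,v,np.ones(len(u))]@np.linalg.inv(m["K"]).T*d[v,u,None])@Rm.T
P=P[abs(P[:,2]-np.median(P[:,2]))<.004]
c=np.linalg.lstsq(np.c_[P[:,:2]-P[:,:2].mean(0),np.ones(len(P))],P[:,2],rcond=None)[0]
print(P.mean(0),"tilt deg",np.degrees(c[:2]))
E
```

```text
19.875 [0.54224705 0.22801158 0.2021719 ] avg [0.54228684 0.22800672 0.20173863] [ 5.660e-02  9.984e-01 -4.000e-04 -8.000e-04] [-0.47851994 -0.29553881 -0.16887836] 0.9995980352261935
(array([-0.7,  0.1, -0.4]), np.float64(-0.1))
[([256.0, 189.4], 974, [239, 173, 35, 34])]
[0.54095979 0.22883303 0.10421821] tilt deg [-0.30809326  0.28716874]
```

View pics/w7.png

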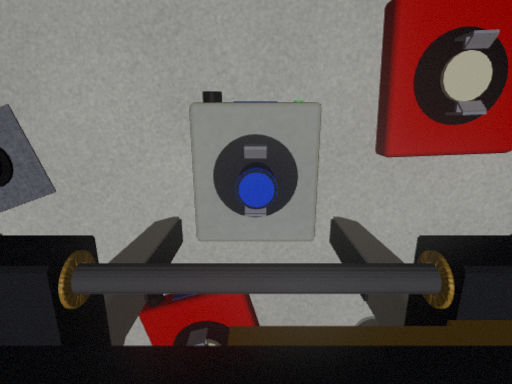

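The filter stands at (256,189), centred between both clips. Its top is at z = 104.2 mm, which puts its centre 24 mm above the window, and its tilt is under 0.5°. I'll hand it in.

```bash
python3 -c "
from station import ctrl
print(ctrl.close_job())"
```

```text
the job is handed in; nothing more can be done
None
```

The blue filter is clipped into the white light base and standing level by itself. I handed the job in at about 20 s of the 48 s allowed; no verdict is reported.

- **Push:** the wrist force peaked at about 7.4 N, eased, then rose to 3.2 N. It dropped to about zero at the click. I made one more 0.5 mm step to confirm; it met no added force, and I stopped there.
- **Hold:** before letting go, I tugged upward gently and it did not move at 12 N. I meant to cancel that tug before opening, but the force still read 15.5 N upward, so the gripper let go under a light pull. The filter stayed in.
- **Last check after retreating:** the filter's centre is 24 mm above the window, the stated clipped height. It sits within 1 mm of the window centre I measured, tilted less than 0.5°, and the robot is touching nothing.
- **Green and amber:** they had not been moved when I lifted the blue one, and nothing went near them after that. I did not photograph them again at the end.

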